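Take a length with a spring rule and lock it

ROBOT

A 6-joint arm with a two-finger parallel gripper is mounted at the origin on a cart in front of the work surface, level with it; the furniture and walls round the work are solid. World frame = base frame: x ahead of the robot, y to its left, z up, the work surface at z = 0. Lengths are in mm, angles in rad, forces in N, time in s.
With the tool pointing down it reaches from about 425 to 1125 mm from the base axis. Payload 14.9 kg.
Tool frame: the origin (TCP) lies midway between the tips of the shut fingers; the grasp point (between the pads) lies 19 mm behind it (robot.grip_point_offset is the distance from the TCP to the grasp point, in mm); x points along the fingers, y is the direction in which the jaws open and shut, and the axes are right-handed (so a half turn about x gives the same grasp; the last joint's range is limited). The gripper opens to 91 mm and grips with 3 to 60 N. Pads are 32 mm wide; open, the fingers measure 118 mm over their backs; the gripper's body (76 mm by 178 mm) begins 60 mm behind the grasp point.
Start: joints at [1.266, 0.379, 1.734, -0, 1.028, -0.033], TCP at [187.933, 674.314, 213.932] pointing down, gripper open.
Joint ranges: [-2.77, 2.77], [-0.74, 2.19], [0, 2.66], [-1.06, 4.2], [0.31, 2.87], [-3.08, 3.08]. Speed limits (rad/s): [1.89, 1.89, 2.39, 3.14, 3.14, 3.14].

INTERFACE

Orientations are given as a 3x3 rotation matrix whose columns are the frame's x, y, z axes.
In Python, from bench import robot gives the robot as it stands. The module is installed in compiled form; this text tells all that it offers.
- The arm moves only by the tool step_arm, never from a script. Its argument "commands" is a list of rows, each a list of 4 numbers: the shift along the tool's x, y, z in m, then the turn about the tool's x in degrees. In form: [[dx, dy, dz, twist], ...]. A call has 1 to 10 rows; each row is the pose to reach, as a shift and turn from the pose commanded when the call began, along the tool's axes at that moment; what a row does not reach only later rows make up. A row lasts 1/10 s, in which the tool goes at most 50 mm and 8.59 degrees, less where a joint would pass 70% of its speed; a pose out of reach is approached as far as the arm can. A call with a gripper value outside its range is refused whole. "fingers" is the gripper's target within -1 to 1 (fully open at 1, half-way at 0, shut at -1), set as the call begins (left out, the last holds). The fingers move at their own pace and stop on an object; the grip force is fixed at half the most. Time passes only in rows, so rows that repeat a pose let the fingers close. It gives the time, the measured TCP pose, the force and the opening at its end, in the units of the state.
- robot.sense(): the state, without advancing time (a new reading comes with each control period).
- robot.grab_frame(name): name is "scene" or "top" or "wrist"; returns (picture, depth): 384x512x3 uint8, red, green, blue; 384x512 float32, mm along the optical axis (not along the pixel's ray), 0 where there is no reading.
- robot.camera_info(name): a dict with "fx", "fy", "cx", "cy" (pixels), "R" (3x3) and "t" (3): a world point X has camera coordinates R X + t; the wrist camera has in their place "T_tool_cam" (4x4, takes a point from camera to tool coordinates, whose origin is the TCP and whose axes are the tool frame's). Camera axes: x right, y down, z forward; pixel columns grow to the right and rows downward; lengths in mm; the calibration is good to about 2 mm. A picture is of the moment at which its call begins: read the wrist's pose just before it. camera_info takes no time and is no camera call.
- robot.hand_in(): hands the job in, once; it reports no verdict.
The state is a dict: "time_s": time; "joints": joint angles; "qvel": joint speeds; "joint_efforts": joint torques, N m; "tcp_pos": TCP position; "tool_rot": TCP orientation; "contact_force": force on the tool from outside, world axes, zero at the start; "wrist_torque": the same for the moment, N m; "gripper_width": opening from 0.0 (shut) to 1.0 (fully open).
Only numpy, scipy, OpenCV 4.12 (cv2) and the standard library are available. Lean on these libraries where they do the work, as an engineer would, in place of code of your own. Each camera call takes 0.05 s, during which the arm holds its last target.

TASK

Take the length on the gauge with the spring rule: lift the rule by its knob, lay it straight along the gauge plate and hook its lip over the outer edge of the hook bar, then draw the case back against the spring until its rear rests against the stop block. Keeping it there, press the knob firmly down to lock the blade, then let go, so that the rule stays lying flat on the plate, hooked at the bar and touching the stop. Do not lock it early, do not force the hook, the stop or the knob, and leave the tools, blanks and dies around it where they are.

Things in the scene. Friction and masses are not known exactly. Their poses are not given: they have to be found in the camera images.
- rule: spring rule, loose, 0.3 to 0.5 kg: slim grey case 130 mm long (x), 30 wide (y), 26 high, a flat steel blade sliding out of its nose, a black knob on top. Origin: centre of the case's underside; x points from rear to nose and hook, z up. The blade's underside is 13 mm above the case's underside. Let go unlocked, the blade snaps back in.
- rule_grip (a point): middle of the rule's lock knob, where to grip it: black upright bar 32 mm long (x), 14 wide (y), 33 high, over the case's centre. While up, this point is 58 mm above the case's underside, the knob's foot 13 mm above the case's top, its top 72 mm above the underside. The rule can be lifted and drawn by it; relative to the case it slides only up and down. Axes as the rule's.
- rule_hook (a point): the rule's hook: middle of the inner (rearward) face of the lip bent down at the blade's end, 20 mm wide, 3 mm thick; the point is 9 mm above the case's underside, the lip's lower end 5 mm above it. With the blade fully in, the point is 29.5 mm ahead of the case's nose. Axes as the rule's.
- rule_heel (a point): middle of the flat rear face of the rule's case, 13 mm above its underside, 65 mm behind the knob's centre
- gauge: length gauge, fixed: flat aluminium plate 280 mm long (x), 72 mm wide (y), 8 mm thick, with a steel hook bar across its far (+x) end, 10 mm thick (x), 60 mm wide, top 20 mm above the table, flush with the plate's end so that a hook can hang down behind it. Origin: centre of the plate's underside; x points from the stop to the hook bar.
- gauge_edge (a point): middle of the outer (+x) face of the hook bar, 17 mm above the table; the edge on which to hook. Axes as the gauge's.
- stop: dark steel stop block with a small round thumbscrew on top, clamped immovably on the gauge plate, 20 mm thick (x), 50 mm wide (y), 31 mm high with the screw; it stands somewhere near the plate's end that has no bar. Origin: middle of the lower edge of its face towards the bar.
- stop_face (a point): middle of the stop block's flat face towards the hook bar (+x), 11 mm above the plate. Axes as the gauge's.
- rule_blade (a joint): how far the blade is drawn out (m): 0 fully in, 0.092 at its end stop. A spring pulls it in with about 3 N at 0, rising evenly to 7 N at 0.09.
- rule_lock (a joint): how far the lock knob is pressed (m): 0 up (blade free), 0.0075 at its hard stop. It stays up until pressed with about 10 N, yields 3 mm, then firms up by 3 N a mm as it grips the blade, at any length; locked from 0.0045 (about 14 N), well down at 16 to 20 N. It stays down by itself and cannot well be raised again, so do not set the rule down hard before the blade is drawn out.
- awl: bystander, loose, to be left alone: awl with a pear-shaped wooden handle, 132 mm long
- beveler: bystander, loose, to be left alone: edge tool with a wooden handle, 130 mm long
- blanks_navy: bystander, loose, to be left alone: tied oval bundle of dark leather blanks, 83x50x19 mm

How it is judged (in metres and radians):
On the way, in this order (a step that is already met when the one before it is completed fails the run):
1. the lip is hooked on the bar and the blade is being drawn out, unlocked (value of joint rule_blade above 0.012 m and value of joint rule_lock below 0.002 m and x of rule_hook in the frame of gauge_edge between -0.0025 and 0.0025 m and y of rule_hook in the frame of gauge_edge between -0.02 and 0.02 m and z of rule_hook in the frame of gauge_edge between -0.012 and 0.002 m), for 0.1 s.
2. the case's rear is against the stop with the lip still hooked, still unlocked (value of joint rule_lock below 0.002 m and x of rule_hook in the frame of gauge_edge between -0.0025 and 0.0025 m and y of rule_hook in the frame of gauge_edge between -0.02 and 0.02 m and z of rule_hook in the frame of gauge_edge between -0.012 and 0.002 m and x of rule_heel in the frame of stop_face between -0.0025 and 0.0025 m and y of rule_heel in the frame of stop_face between -0.02 and 0.02 m), for 0.1 s.
3. the knob is pressed down with the rule held there (value of joint rule_lock above 0.0045 m and x of rule_hook in the frame of gauge_edge between -0.0025 and 0.0025 m and y of rule_hook in the frame of gauge_edge between -0.02 and 0.02 m and z of rule_hook in the frame of gauge_edge between -0.012 and 0.002 m and x of rule_heel in the frame of stop_face between -0.0025 and 0.0025 m and y of rule_heel in the frame of stop_face between -0.02 and 0.02 m), for 0.1 s.
At the end, for the whole second after the job is handed in: Rule flat on the plate (3 mm, 0.08 rad), along it (0.1 rad, 20 mm off middle), the lip within 2.5 mm of the bar's outer face, the case's rear within 2.5 mm of the stop, the knob over 4.5 mm down so that the blade is locked, at rest and let go (all of step 3 and angle between rule's own z axis and vertical below 0.08 rad and angle between the x axis of rule and the x axis of gauge, either way round below 0.1 rad and z of rule in the frame of gauge between 0.006 and 0.011 m and linear speed of rule below 0.01 m/s and contact force between the fingers and rule below 0.1 N); the robot touches nothing.
It fails at once if the rule forced against the gauge (pressed or pulled) with over 55 N in all (contact force between rule and gauge above 55 N).
It fails at once if the rule forced against the stop with over 20 N (contact force between rule and stop above 20 N).
It fails at once if a bystander moved by over 20 mm (distance of any of awl, beveler, blanks_navy from where it was at the start of the episode above 0.02 m).
It also fails if it takes over 58 s, if anything falls off the work surface, if the arm or the gripper's body presses on something with over 40 N, if the wrist force passes 120 N, or if a joint passes its speed limit or range.

## Working session

There is one attempt and no reset: what is moved stays moved. The work goes in short steps, Python scripts to look and compute and a tool call to move; the robot and the scene stay as the last step left them, time stands still between calls to the robot, and variables do not carry over. Pictures are saved under pics/ and viewed, and the job is handed in when it is done.

Besides the shell and the picture viewer there is one more tool, called by a JSON object that holds its "name" and its "arguments", one argument or row to a line. step_arm: Moves the arm, as the interface text tells. Its arguments: {"type":"object","properties":{"commands":{"type":"array","items":{"type":"array","items":{"type":"number"}}},"fingers":{"type":"number"}},"required":["commands"]}

```bash
mkdir -p pics
cat > h.py <<'E'
import numpy as np, cv2
from bench import robot
def grab(n,fn):
    s=robot.sense(); p,d=robot.grab_frame(n); cv2.imwrite('pics/'+fn+'.png',p[:,:,::-1]); np.savez('pics/'+fn+'.npz',p=p,d=d,pos=s['tcp_pos'],R=s['tool_rot']); return p,d,s
def cam(n,s=None):
    c=robot.camera_info(n)
    if n=='wrist':
        T=np.array(c['T_tool_cam']); A=np.eye(4);A[:3,:3]=s['tool_rot'];A[:3,3]=s['tcp_pos'];W=A@T
        return c,W[:3,:3],W[:3,3]
    R=np.array(c['R']);t=np.array(c['t']); return c,R.T,-R.T@t
def ray(n,uv,z,s=None):
    c,R,o=cam(n,s); uv=np.atleast_2d(uv).astype(float)
    d=np.c_[(uv[:,0]-c['cx'])/c['fx'],(uv[:,1]-c['cy'])/c['fy'],np.ones(len(uv))]@R.T
    return o+d*((z-o[2])/d[:,2])[:,None]
def cloud(n,d,s=None):
    c,R,o=cam(n,s); v,u=np.mgrid[:d.shape[0],:d.shape[1]]
    P=np.stack([(u-c['cx'])/c['fx']*d,(v-c['cy'])/c['fy']*d,d],-1)@R.T+o
    P[d==0]=np.nan; return P
E
python3 - <<'E'
from h import *
for n in('scene','top','wrist'): grab(n,n+'0')
s=robot.sense(); print(s); print(robot.camera_info('wrist')); print(cam('top')); print(cam('scene'))
E
```

```text
{'time_s': 0.15, 'joints': array([ 1.26568828e+00,  3.79294431e-01,  1.73461019e+00, -1.42016377e-05,
        1.02852378e+00, -3.32963146e-02]), 'qvel': array([-0.00221059, -0.00169795, -0.00254053,  0.00198865,  0.00073271,
       -0.00176351]), 'joint_efforts': array([ 3.91581261e-04, -7.64103055e+01, -4.34654546e+01,  6.51222118e-02,
        4.09684167e-02,  3.28287797e-08]), 'tcp_pos': array([187.8537159 , 674.02420271, 213.45256204]), 'tool_rot': array([[-2.39454664e-04,  2.68469924e-01,  9.63288037e-01],
       [-8.00807570e-04,  9.63287704e-01, -2.68470030e-01],
       [-9.99999651e-01, -8.35694753e-04, -1.56709866e-05]]), 'contact_force': array([ 0.32673487,  0.00128165, -0.08139794]), 'wrist_torque': array([-0.04900667, -0.00573167, -0.01099869]), 'gripper_width': 0.9968384028767425}
{'fx': 315.7342627680973, 'fy': 315.7342627680973, 'cx': 256.7972976672024, 'cy': 192.8314978248655, 'T_tool_cam': array([[-6.40238220e-05, -2.44943581e-01,  9.69537332e-01,
        -1.69725985e+02],
       [ 9.99999988e-01, -1.54925373e-04,  2.68951433e-05,
         4.19058894e-01],
       [ 1.
[... 560 characters left out ...]
9425e-01],
       [-9.45067803e-01,  2.94045486e-01, -1.42772898e-01],
       [-4.61862234e-04, -4.37982985e-01, -8.98983143e-01]]), array([  74.0995633 ,   44.42280748, 1166.68980879]))
({'fx': 366.6857170348573, 'fy': 366.6857170348573, 'cx': 247.79737808826883, 'cy': 187.0088329975658, 'R': array([[ 0.78999373, -0.61267608, -0.0231931 ],
       [-0.31073134, -0.36747806, -0.87658765],
       [ 0.52854133,  0.69970557, -0.48068302]]), 't': array([-511.51105227,  196.77026549,  670.76343765])}, array([[ 0.78999373, -0.31073134,  0.52854133],
       [-0.61267608, -0.36747806,  0.69970557],
       [-0.0231931 , -0.87658765, -0.48068302]]), array([ 110.70701123, -710.41874865,  483.04745367]))
```

View pics/scene0.png

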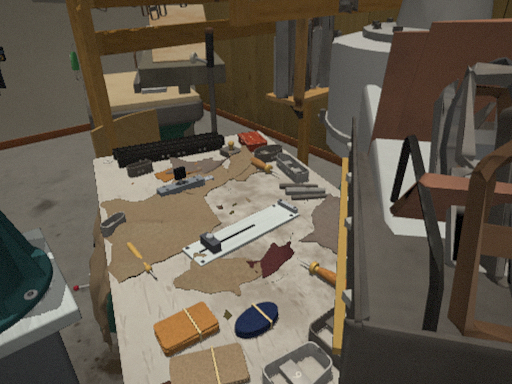

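View pics/top0.png

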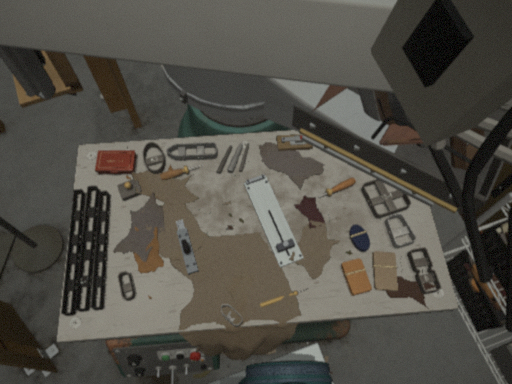

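View pics/wrist0.png

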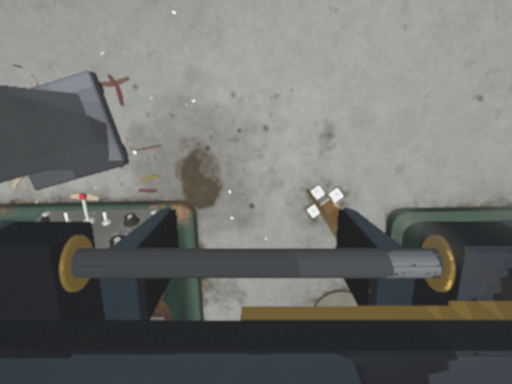

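Run:
```python
from h import *
z=np.load('pics/top0.npz');p,d=z['p'],z['d']
cv2.imwrite('pics/topc.png',cv2.resize(p[165:285,160:320,::-1],None,fx=5,fy=5,interpolation=cv2.INTER_CUBIC))
P=cloud('top',d)
for u,v in[(187,246),(187,255),(258,182),(285,247),(275,225),(230,260),(268,200),(195,268)]: print(u,v,P[v,u].round(1))
```

```text
187 246 [482.2  85.2  73. ]
187 255 [474.6  93.8  26.2]
258 182 [ 633.1 -169.3    6.1]
285 247 [ 406.6 -167.8   31.4]
275 225 [ 484.6 -168.7    8.5]
230 260 [428.1 -14.4   7.9]
268 200 [ 563.9 -176.    12.9]
195 268 [432.5  83.   25.3]
```

View pics/topc.png

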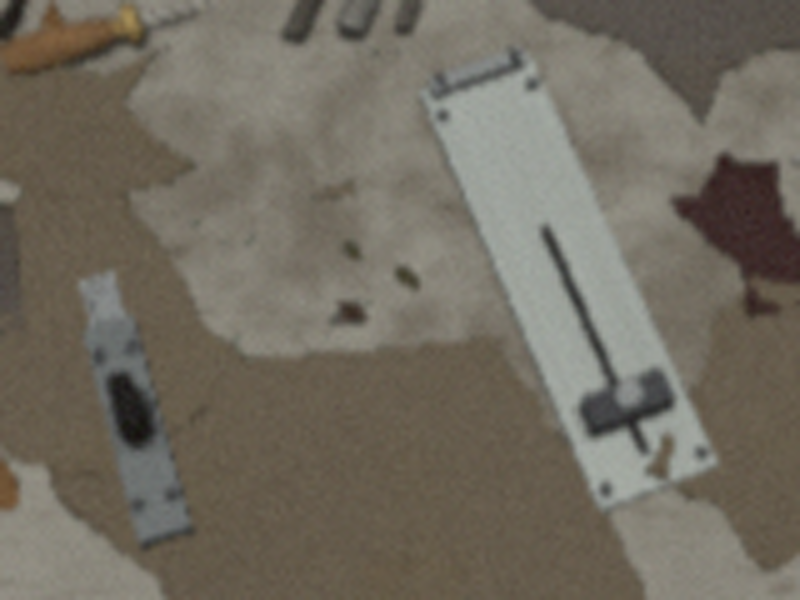

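Run:
```python
from h import *
def proj(n,X):
    c=robot.camera_info(n); q=np.array(c['R'])@X+np.array(c['t']); return (c['fx']*q[0]/q[2]+c['cx'],c['fy']*q[1]/q[2]+c['cy'],q[2])
for X in [(188,674,214),(188,674,500),(0,0,0),(483,86,70),(0,0,300)]: print(X,proj('scene',np.array(X,float)),proj('top',np.array(X,float)))
P=cloud('top',np.load('pics/top0.npz')['d'])
# rule
m=(abs(P[...,0]-480)<110)&(abs(P[...,1]-90)<60)
def fit(mm):
    pts=np.argwhere(mm)[:,::-1].astype(np.float32); X=P[mm]
    r=cv2.minAreaRect(X[:,:2].astype(np.float32)); return len(X),X.mean(0).round(1),r
print('case',fit(m&(P[...,2]>20)&(P[...,2]<31)))
print('knob',fit(m&(P[...,2]>60)))
g=(abs(P[...,0]-510)<170)&(abs(P[...,1]+170)<90)
print('stop',fit(g&(P[...,2]>17)&(P[...,0]<450)))
p=np.load('pics/top0.npz')['p'].astype(int)
c=((p.min(2)>110)*255).astype(np.uint8)
print(p[225,275],p[200,268],p[215,240],p[230,245])
print(np.nanmax(P[...,2][150:330,60:440]))
```

```text
(188, 674, 214) (np.float64(-3.632507827833706), np.float64(91.40897377811153), np.float64(1138.8645980891588)) (np.float64(-83.28837749751958), np.float64(459.6405127710187), np.float64(813.7270682138836))
(188, 674, 500) (np.float64(-40.57889994793544), np.float64(-13.517481458355576), np.float64(1001.3892533458463)) (np.float64(-238.02454111377708), np.float64(486.36252887347854), np.float64(556.6178892273191))
(0, 0, 0) (np.float64(-31.829963603065266), np.float64(294.5770781366806), np.float64(670.7634376506703)) (np.float64(279.5694912481415), np.float64(427.77652357943987), np.float64(1024.4952219144757))
(483, 86, 70) (np.float64(176.86897137412836), np.float64(169.19482211584796), np.float64(952.5757691067579)) (np.float64(186.78321598014432), np.float64(246.18992925912448), np.float64(1149.2786351454706))
(0, 0, 300) (np.float64(-113.2549263046804), np.float64(140.9041662564951), np.float64(526.5585305772655)) (np.float64(289.5269791230137), np.float64(437.061749364591), np.float64(754.8002789215758))
case (406, array([485. ,  90.2,  26.2]), ((498.8113708496094, 90.38874816894531), (30.049680709838867, 148.3873291015625), 88.98282623291016))
knob (67, array([488.6,  90.4,  70.6]), ((489.5067138671875, 90.45279693603516), (31.64851951599121, 14.539036750793457), 0.6318926215171814))
stop (153, array([ 413.4, -170.5,   30.3]), ((415.2394104003906, -171.9779815673828), (20.663856506347656, 50.600711822509766), 3.0165858268737793))
[54 54 53] [157 162 157] [134 130 119] [121 115 105]
955.287002711815
```

{"name": "step_arm", "arguments": {
  "commands": [
    [0,-0.03,0.035,-1],
    [0,-0.06,0.07,-2],
    [0,-0.09,0.105,-3],
    [0,-0.12,0.14,-4],
    [0,-0.15,0.175,-5],
    [0,-0.18,0.21,-6],
    [0,-0.21,0.245,-7],
    [0,-0.24,0.28,-8],
    [0,-0.27,0.315,-9],
    [0,-0.3,0.35,-10]
  ]
}}

```text
time_s: 1.15
tcp_pos: [445.2, 289.7, 214.0]
tool_rot: [[0.0, 0.096, 0.995], [0.0, 0.995, -0.096], [-1.0, 0.0, 0.0]]
contact_force: [0.6, 0.2, -0.0]
gripper_width: 1.002
```

{"name": "step_arm", "arguments": {
  "commands": [
    [0,-0.035,0.03,-1],
    [0,-0.07,0.06,-2],
    [0,-0.11,0.09,-3],
    [0,-0.15,0.12,-5],
    [0,-0.186,0.153,-6],
    [0,-0.186,0.153,-6],
    [0,-0.186,0.153,-6]
  ]
}}

```text
time_s: 1.85
tcp_pos: [578.9, 90.5, 213.6]
tool_rot: [[-0.001, -0.005, 1.0], [0.0, 1.0, 0.005], [-1.0, 0.0, -0.001]]
contact_force: [-0.2, -0.3, 0.5]
gripper_width: 0.995
```

Run:
```python
from h import *
p,d,s=grab('wrist','w1'); print(s['tcp_pos'],s['tool_rot'].round(4))
P=cloud('wrist',d,s); np.save('pics/P1.npy',P)
m=(abs(P[...,0]-485)<110)&(abs(P[...,1]-90)<40)
for nm,mm in(('case',m&(P[...,2]>22)&(P[...,2]<30)),('knob',m&(P[...,2]>65)&(P[...,2]<80)),('tab',m&(P[...,2]<6))):
    X=P[mm]; print(nm,len(X),np.median(X,0).round(1),cv2.minAreaRect(X[:,:2].astype(np.float32)))
```

```text
[578.87730501  90.52208653 213.55233189] [[-7.0e-04 -5.3e-03  1.0e+00]
 [ 0.0e+00  1.0e+00  5.3e-03]
 [-1.0e+00  0.0e+00 -7.0e-04]]
case 2907 [483.1  91.8  24.9] ((489.0635986328125, 91.58270263671875), (30.790056228637695, 129.579345703125), 89.14820861816406)
knob 513 [489.2  91.8  70.5] ((489.32196044921875, 91.91301727294922), (14.625956535339355, 31.245372772216797), 87.6113052368164)
tab 5468 [507.  108.7   3.6] ((492.0658874511719, 89.99301147460938), (79.96824645996094, 205.7632293701172), 89.99205780029297)
```

View pics/w1.png

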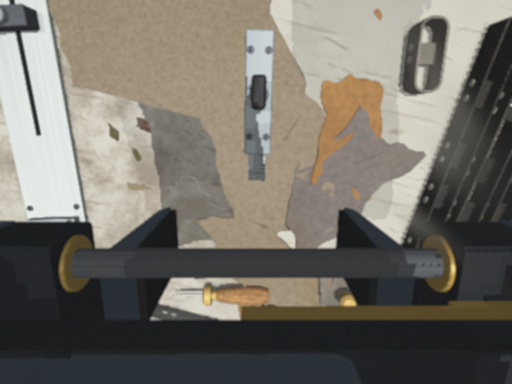

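Run:
```python
from h import *
P=np.load('pics/P1.npy')
m=(abs(P[...,0]-485)<110)&(abs(P[...,1]-90)<40)&(P[...,2]>22)&(P[...,2]<30)
X=P[m][:,:2].astype(np.float32); l=cv2.fitLine(X,cv2.DIST_L2,0,.01,.01).ravel(); print(np.degrees(np.arctan2(l[1],l[0])))
z=np.load('pics/top0.npz'); T=cloud('top',z['d'])
for u,v in[(300,115),(330,135),(360,155),(400,180),(440,200),(350,140),(400,160),(420,60)]: print(u,v,T[v,u].round(0))
g=(abs(T[...,0]-530)<170)&(abs(T[...,1]+170)<90)&(T[...,2]>5)&(z['p'].min(2)>135)&(T[...,2]<14)
n,lab,st,_=cv2.connectedComponentsWithStats(g.astype(np.uint8)); k=1+np.argmax(st[1:,4]); X=T[lab==k][:,:2].astype(np.float32)
print(len(X),cv2.minAreaRect(X),cv2.fitLine(X,cv2.DIST_L2,0,.01,.01).ravel())
```

```text
-1.1178119
300 115 [ 676. -299.  231.]
330 135 [ 603. -357.  212.]
360 155 [ 530. -413.  194.]
400 180 [ 434. -483.  183.]
440 200 [ 350. -552.  183.]
350 140 [ 560. -390.  234.]
400 160 [ 456. -470.  256.]
420 60 [ 172.  -63. 1030.]
1448 ((503.6311950683594, -168.25765991210938), (271.8271179199219, 70.80730438232422), 2.3646938800811768) [ 9.9989367e-01 -1.4581973e-02  5.1710242e+02 -1.6554970e+02]
```

{"name": "step_arm", "arguments": {
  "commands": [
    [-0.015,-0.045,0.006,0],
    [-0.03,-0.09,0.012,0],
    [-0.045,-0.135,0.018,0],
    [-0.06,-0.18,0.024,0],
    [-0.075,-0.225,0.03,0],
    [-0.075,-0.24,0.03,0],
    [-0.075,-0.24,0.03,0],
    [-0.075,-0.24,0.03,0]
  ]
}}

```text
time_s: 2.7
tcp_pos: [610.0, -146.9, 288.2]
tool_rot: [[-0.001, -0.008, 1.0], [0.001, 1.0, 0.008], [-1.0, 0.001, -0.001]]
contact_force: [-0.4, -0.3, 0.8]
gripper_width: 1.002
```

Run:
```python
from h import *
p,d,s=grab('wrist','w2'); print(s['tcp_pos'],s['tool_rot'].round(4))
P=cloud('wrist',d,s); np.save('pics/P2.npy',P)
```

```text
[ 609.98826174 -146.87703719  288.18521322] [[-1.1e-03 -8.1e-03  1.0e+00]
 [ 6.0e-04  1.0e+00  8.1e-03]
 [-1.0e+00  6.0e-04 -1.1e-03]]
```

View pics/w2.png

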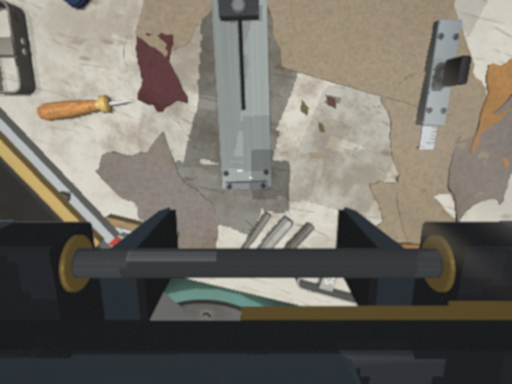

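Run:
```python
from h import *
p=np.load('pics/w2.npz')['p']
a=cv2.resize(p[0:40,200:280,::-1],None,fx=10,fy=10,interpolation=cv2.INTER_CUBIC)
b=cv2.resize(p[160:195,210:280,::-1],None,fx=8,fy=8,interpolation=cv2.INTER_CUBIC)
o=np.zeros((400+0+190+10,800,3),np.uint8)
o[:400]=a; b=b[:190+0] if b.shape[0]>190 else b
b=cv2.resize(p[168:192,210:280,::-1],None,fx=8,fy=8,interpolation=cv2.INTER_CUBIC)
o[405:405+b.shape[0],:b.shape[1]]=b
cv2.imwrite('pics/c2.png',o)
P=np.load('pics/P2.npy')
for r in list(range(8,30))+list(range(176,196)): print(r,P[r,235].round(1),P[r,248].round(1),p[r,248])
```

```text
8 [ 418.9 -173.6   38.2] [ 416.  -158.4   28.9] [68 70 74]
9 [ 419.6 -173.7   37.1] [ 417.5 -158.3   30.1] [69 71 75]
10 [ 420.4 -173.8   35.9] [ 418.1 -158.4   28.4] [68 71 75]
11 [nan nan nan] [ 419.2 -158.4   28.5] [68 71 74]
12 [ 421.6 -174.1   32.4] [ 420.5 -158.3   29.2] [69 70 75]
13 [ 421.7 -174.3   28.9] [ 421.5 -158.4   28.8] [69 71 74]
14 [ 422.8 -174.3   29. ] [ 423.3 -158.3   31.4] [65 67 69]
15 [ 423.8 -174.3   28.6] [ 423.4 -158.4   27.6] [54 57 59]
16 [ 424.1 -174.5   25.4] [ 423.3 -158.5   23.2] [41 43 46]
17 [ 424.  -174.8   21.1] [ 423.6 -158.6   20.1] [44 44 46]
18 [ 424.4 -175.    18.2] [ 423.3 -158.7   14.7] [39 40 43]
19 [ 424.2 -175.3   13.1] [ 423.6 -158.8   11.3] [56 59 60]
20 [ 424.2 -175.7    8.4] [ 423.7 -158.9    7.4] [93 97 95]
21 [ 425.4 -175.6    8.8] [ 424.5 -159.     5.7] [124 129 127]
22 [ 426.7 -175.6    9.2] [ 425.8 -158.9    6.2] [138 143 141]
23 [ 427.4 -175.8    7.2] [ 427.3 -158.9    7.4] [139 146 142]
24 [ 428.  -175.9    4.9] [ 428.4 -158.9    7.2] [140 145 142]
25 [ 429.7 -175.8    7.2] [ 429.5 -158.9    6.7] [139 144 142]
26 [ 431.  -175.
[... 887 characters left out ...]
 -176.9   18.2] [ 641.4 -158.4   18.5] [134 140 142]
187 [ 643.1 -177.    18.2] [ 642.8 -158.4   18.7] [134 139 141]
188 [ 644.7 -177.    17.4] [ 644.1 -158.3   19.5] [133 136 137]
189 [ 650.8 -178.3   -1.7] [ 6.503e+02 -1.589e+02 -3.000e-01] [129 130 126]
190 [ 6.520e+02 -1.783e+02 -3.000e-01] [ 6.518e+02 -1.588e+02 -1.000e-01] [126 124 116]
191 [ 654.  -178.4   -2.2] [ 6.534e+02 -1.588e+02 -4.000e-01] [128 124 115]
192 [ 655.4 -178.4   -1.5] [ 655.1 -158.9   -0.9] [130 125 117]
193 [ 656.8 -178.4   -1. ] [ 656.7 -158.9   -1.4] [129 126 117]
194 [ 658.3 -178.3   -0.8] [ 6.580e+02 -1.588e+02 -3.000e-01] [127 123 115]
195 [ 6.597e+02 -1.783e+02 -1.000e-01] [ 659.9 -158.9   -1.5] [129 125 116]
```

View pics/c2.png

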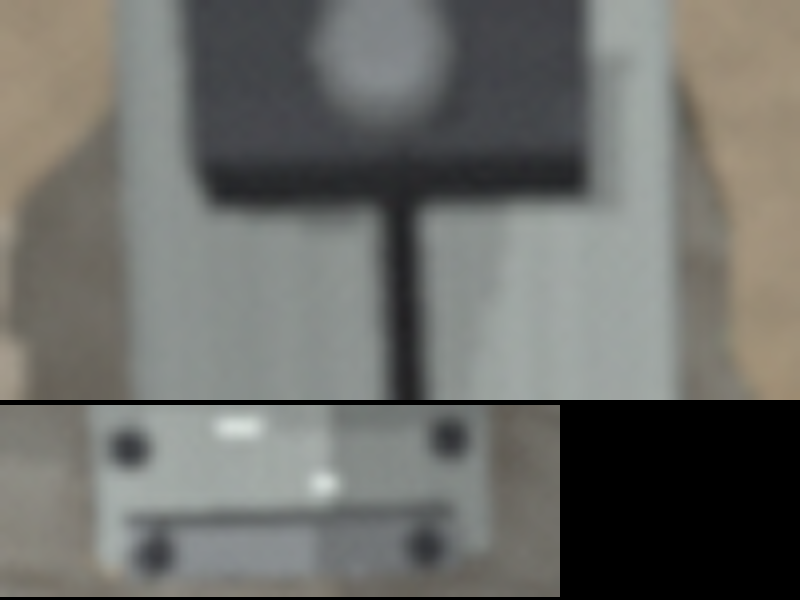

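Run:
```python
from h import *
z=np.load('pics/w2.npz');p=cv2.GaussianBlur(z['p'],(0,0),1).astype(float).mean(2); s={'tcp_pos':z['pos'],'tool_rot':z['R']}
P=np.load('pics/P2.npy'); 
L=[];R=[]
for r in range(30,170,2):
    m=(P[r,:,2]>4.5)&(P[r,:,2]<12); c=np.where(m[205:285])[0]+205
    # longest run around 245
    a=c[c<245].min() ; b=c[c>245].max()
    L.append((a,r));R.append((b,r))
for nm,E in(('L',L),('R',R)):
    X=ray('wrist',E,8,s)[:,:2].astype(np.float32); l=cv2.fitLine(X,cv2.DIST_HUBER,0,.01,.01).ravel(); 
    k=l[1]/l[0]; print(nm,np.degrees(np.arctan(k)),[ (x,round(float(l[3]+k*(x-l[2])),1)) for x in(424,500,640)])
# bar outer edge / stop face lines
F=[];B=[];Bi=[]
for u in range(218,258):
    w=np.where((P[:40,u,2]>10)&(P[:40,u,2]<22))[0]
    F+= [P[i,u,:2] for i in w]
    w=np.where((P[175:192,u,2]>16)&(P[175:192,u,2]<23))[0]+175
    if len(w)>3: B.append(P[w.max(),u,:2]);Bi.append(P[w.min(),u,:2])
for nm,E in(('stop',F),('bout',B),('bin',Bi)):
    E=np.array(E,np.float32); l=cv2.fitLine(E,cv2.DIST_HUBER,0,.01,.01).ravel(); k=l[0]/l[1]; print(nm,len(E),'yaw',-np.degrees(np.arctan(k)),[(y,round(float(l[2]+k*(y-l[3])),1)) for y in(-190,-170,-150)],E[:,1].min(),E[:,1].max())
```

```text
L 2.2535958 [(424, -205.3), (500, -202.3), (640, -196.8)]
R -7.3272643 [(424, -110.6), (500, -120.3), (640, -138.3)]
stop 101 yaw 2.2078288 [(-190, 424.7), (-170, 423.9), (-150, 423.2)] -194.26974 -147.284
bout 33 yaw 3.0864096 [(-190, 646.0), (-170, 644.9), (-150, 643.9)] -191.32617 -145.49867
bin 33 yaw 2.0573869 [(-190, 636.7), (-170, 635.9), (-150, 635.2)] -191.14049 -145.56892
```

{"name": "step_arm", "arguments": {
  "commands": [
    [0.02,0.034,-0.017,0.3],
    [0.05,0.068,-0.034,0.6],
    [0.075,0.102,-0.051,0.9],
    [0.1,0.136,-0.068,1.2],
    [0.125,0.17,-0.085,1.5],
    [0.15,0.205,-0.102,1.5],
    [0.165,0.24,-0.119,1.5],
    [0.165,0.24,-0.119,1.5],
    [0.165,0.24,-0.119,1.5],
    [0.165,0.24,-0.119,1.5]
  ]
}}

```text
time_s: 3.75
tcp_pos: [490.2, 91.0, 124.4]
tool_rot: [[0.001, 0.018, 1.0], [0.0, 1.0, -0.018], [-1.0, 0.0, 0.001]]
contact_force: [-0.1, -0.5, 0.8]
gripper_width: 0.998
```

Run:
```python
from h import *
p,d,s=grab('wrist','w3'); print(s['tcp_pos'],s['tool_rot'].round(4),s['contact_force'])
```

```text
[490.22112249  90.9566511  124.4219568 ] [[ 9.000e-04  1.800e-02  9.998e-01]
 [ 1.000e-04  9.998e-01 -1.800e-02]
 [-1.000e+00  1.000e-04  9.000e-04]] [-0.06850697 -0.54855014  0.7972712 ]
```

View pics/w3.png

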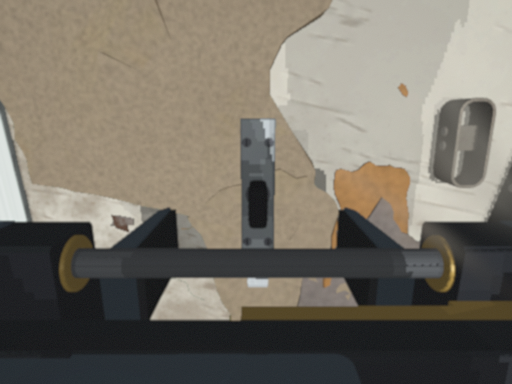

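{"name": "step_arm", "arguments": {
  "commands": [
    [0.03,0,0,0],
    [0.055,0,-0.001,0],
    [0.075,0.001,-0.001,0],
    [0.085,0.001,-0.001,0],
    [0.085,0.001,-0.001,0],
    [0.085,0.001,-0.001,0]
  ]
}}

```text
time_s: 4.4
tcp_pos: [489.4, 91.5, 39.6]
tool_rot: [[0.001, 0.019, 1.0], [0.0, 1.0, -0.019], [-1.0, 0.0, 0.001]]
contact_force: [-0.0, -0.6, -0.1]
gripper_width: 1.002
```

Run:
```python
from h import *
p,d,s=grab('wrist','w4'); print(s['tcp_pos'],s['contact_force'])
grab('scene','s4')
```

```text
[489.42492158  91.5211272   39.64053093] [-0.00455197 -0.60774635 -0.05570149]
```

View pics/w4.png

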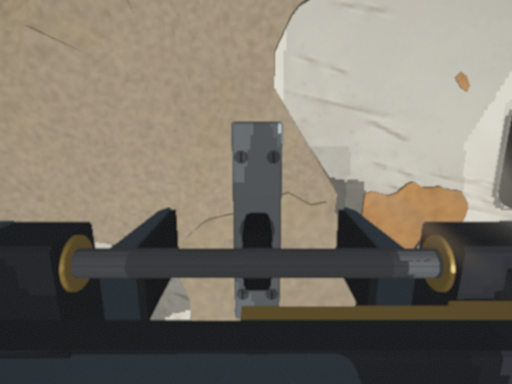

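Knob (col 257, rows 213–285) sits centred between the fingers. Close.

{"name": "step_arm", "arguments": {
  "commands": [
    [0,0,0,0],
    [0,0,0,0],
    [0,0,0,0],
    [0,0,0,0],
    [0,0,0,0],
    [0,0,0,0],
    [0,0,0,0],
    [0,0,0,0]
  ],
  "fingers": -1
}}

```text
time_s: 5.3
tcp_pos: [488.8, 91.7, 38.9]
tool_rot: [[-0.0, 0.019, 1.0], [-0.0, 1.0, -0.019], [-1.0, -0.0, -0.0]]
contact_force: [0.3, 0.3, 0.4]
gripper_width: 0.328
```

{"name": "step_arm", "arguments": {
  "commands": [
    [0,0,0,0],
    [0,0,0,0],
    [0,0,0,0],
    [0,0,0,0],
    [0,0,0,0]
  ]
}}

```text
time_s: 5.8
tcp_pos: [488.7, 91.7, 38.9]
tool_rot: [[-0.0, 0.019, 1.0], [-0.0, 1.0, -0.019], [-1.0, -0.0, -0.0]]
contact_force: [-0.3, 0.2, -1.6]
gripper_width: 0.151
```

{"name": "step_arm", "arguments": {
  "commands": [
    [-0.005,0,0,0],
    [-0.015,0,0,0],
    [-0.03,0,0,0],
    [-0.045,0,0,0],
    [-0.06,0,0,0],
    [-0.06,0,0,0],
    [-0.06,0,0,0]
  ]
}}

```text
time_s: 6.5
tcp_pos: [488.8, 91.7, 99.2]
tool_rot: [[0.001, 0.019, 1.0], [0.0, 1.0, -0.019], [-1.0, 0.0, 0.001]]
contact_force: [-0.5, -0.1, -3.8]
gripper_width: 0.153
```

Run:
```python
from h import *
p,d,s=grab('wrist','w5'); print(s['tcp_pos'],s['contact_force'],s['gripper_width'])
p,d,_=grab('scene','s5'); cv2.imwrite('pics/s5c.png',cv2.resize(p[110:250,110:310,::-1],None,fx=4,fy=4,interpolation=cv2.INTER_CUBIC))
```

```text
[488.82047681  91.72622192  99.18223066] [-0.54597543 -0.10116023 -3.84909141] 0.15286761717709801
```

View pics/w5.png

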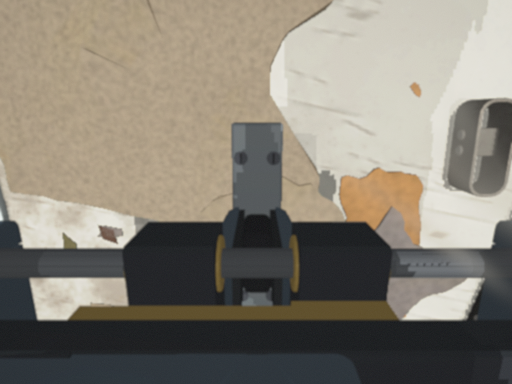

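View pics/s5c.png

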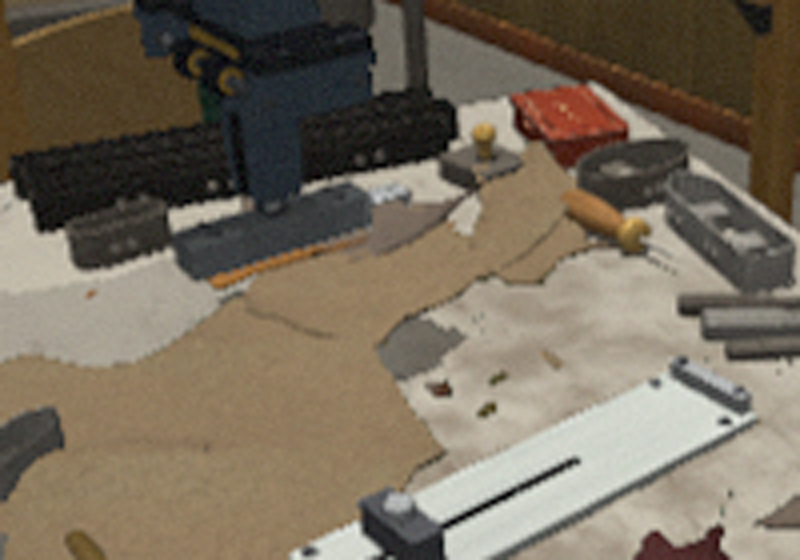

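Run:
```python
from h import *
z=np.load('pics/w5.npz'); s={'tcp_pos':z['pos'],'tool_rot':z['R']}
g=cv2.GaussianBlur(z['p'],(0,0),.7).astype(float).mean(2)
col=g[110:135,240:275].mean(1); print(110+np.argmax(-np.diff(col)),col.round(0))
row=g[130:150,222:292].mean(0); dd=np.diff(row); print(222+np.argmin(dd),222+np.argmax(dd))
P=cloud('wrist',z['d'],s)
for r in range(116,140,2): print(r,P[r,257].round(1),P[r,236].round(1),P[r,278].round(1))
for u in (232.5,257,281): print(ray('wrist',[(u,123)],60.3+26,s))
m=(P[...,2]>82)&(P[...,2]<92)&(abs(P[...,1]-92)<20)&(P[...,0]<470)&(P[...,0]>415);X=P[m][:,:2].astype(np.float32);print(cv2.minAreaRect(X),P[m].mean(0))
```

```text
121 [156. 156. 156. 156. 157. 157. 158. 159. 160. 160. 158. 146. 121.  97.
  89.  92.  96.  97.  98.  98.  97.  97.  97.  96.  96.]
230 282
116 [421.8  93.8  11.9] [421.5  77.    8.9] [422.2 110.6   8.2]
118 [423.4  93.7  11.1] [423.1  77.   10.3] [423.8 110.7   7.4]
120 [424.9  93.7  11.3] [424.6  77.   10.8] [425.3 110.6   8.8]
122 [424.7  93.6  77.3] [424.4  81.2  77.5] [424.9 106.1  77.7]
124 [425.5  93.6  85.3] [425.3  81.7  85.2] [425.8 105.5  85.8]
126 [426.6  93.6  85.8] [426.4  81.7  85.4] [426.9 105.5  85.8]
128 [427.8  93.6  85.1] [427.6  81.6  84.6] [428.  105.5  86. ]
130 [429.   93.6  83.8] [428.7  81.5  84.6] [429.1 105.6  85. ]
132 [430.   93.5  85.2] [429.8  81.5  84.9] [430.3 105.6  84.7]
134 [431.2  93.5  84.9] [431.   81.5  84.8] [431.5 105.6  83.8]
136 [432.2  93.5  85.9] [432.1  81.4  84.6] [432.5 105.5  85.1]
138 [433.5  93.5  84.5] [433.1  81.5  86.4] [433.8 105.6  83.7]
[[424.6982928   79.79245894  86.3       ]]
[[424.95979453  93.62767218  86.3       ]]
[[425.21597191 107.18119103  86.3       ]]
((447.5755615234375, 92.8415756225586), (30.105792999267578, 45.165557861328125), 88.98695373535156) [446.70277598  92.89145461  85.13563011]
```

{"name": "step_arm", "arguments": {
  "commands": [
    [0,-0.02,0.005,0],
    [0,-0.05,0.014,-0.6],
    [0,-0.085,0.024,-1.2],
    [0,-0.12,0.034,-1.8],
    [0,-0.155,0.044,-2.4],
    [0,-0.19,0.054,-3],
    [0,-0.22,0.064,-3.3],
    [0,-0.245,0.07,-3.3],
    [0,-0.255,0.0726,-3.3],
    [0,-0.255,0.0726,-3.3]
  ]
}}

```text
time_s: 7.6
tcp_pos: [556.3, -165.3, 98.2]
tool_rot: [[-0.001, -0.037, 0.999], [0.0, 0.999, 0.037], [-1.0, 0.0, -0.001]]
contact_force: [0.1, 0.6, -4.1]
gripper_width: 0.153
```

{"name": "step_arm", "arguments": {
  "commands": [
    [0.01,0,0,0],
    [0.025,0,0,0],
    [0.035,0,0,0],
    [0.035,0,0,0],
    [0.035,0,0,0]
  ]
}}

```text
time_s: 8.1
tcp_pos: [556.3, -164.1, 63.4]
tool_rot: [[-0.001, -0.039, 0.999], [0.0, 0.999, 0.039], [-1.0, 0.0, -0.001]]
contact_force: [0.9, -0.1, -3.0]
gripper_width: 0.154
```

Run:
```python
from h import *
p,d,s=grab('wrist','w6'); print(s['tcp_pos'],s['tool_rot'].round(4),s['contact_force'],s['gripper_width'])
p,d,_=grab('scene','s6'); cv2.imwrite('pics/s6c.png',cv2.resize(p[130:270,170:370,::-1],None,fx=4,fy=4,interpolation=cv2.INTER_CUBIC))
```

```text
[ 556.31231411 -164.13220431   63.43455831] [[-1.000e-03 -3.930e-02  9.992e-01]
 [ 3.000e-04  9.992e-01  3.930e-02]
 [-1.000e+00  4.000e-04 -1.000e-03]] [ 0.87563197 -0.11317999 -3.00363659] 0.15416553585406728
```

View pics/w6.png

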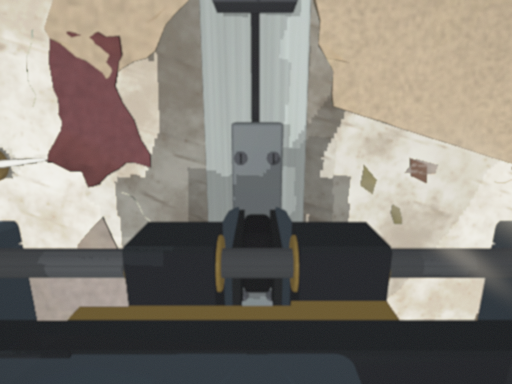

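View pics/s6c.png

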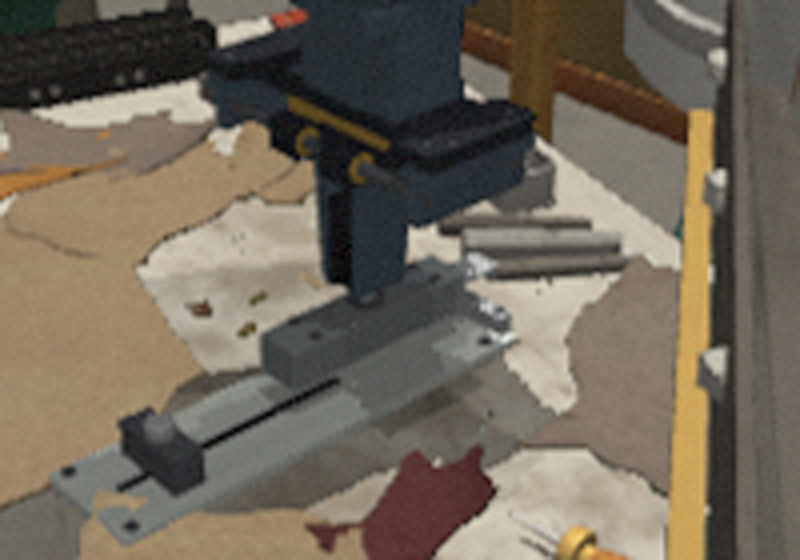

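{"name": "step_arm", "arguments": {
  "commands": [
    [0.004,0,0,0],
    [0.007,0,0,0],
    [0.008,0,0,0],
    [0.009,0,0,0],
    [0.01,0,0,0],
    [0.011,0,0,0],
    [0.011,0,0,0],
    [0.011,0,0,0]
  ]
}}

```text
time_s: 9.0
tcp_pos: [556.6, -164.6, 52.9]
tool_rot: [[-0.0, -0.039, 0.999], [-0.0, 0.999, 0.039], [-1.0, -0.0, -0.0]]
contact_force: [-0.3, 0.1, -3.3]
gripper_width: 0.152
```

{"name": "step_arm", "arguments": {
  "commands": [
    [0.001,0,0,0],
    [0.002,0,0,0],
    [0.003,0,0,0],
    [0.003,0,0,0],
    [0.003,0,0,0]
  ]
}}

```text
time_s: 9.5
tcp_pos: [556.6, -164.6, 49.9]
tool_rot: [[-0.0, -0.039, 0.999], [0.0, 0.999, 0.039], [-1.0, 0.0, -0.0]]
contact_force: [-0.0, 0.0, -3.6]
gripper_width: 0.151
```

Run:
```python
from h import *
p,d,s=grab('scene','s7'); print(s['tcp_pos'],s['contact_force']); cv2.imwrite('pics/s7c.png',cv2.resize(p[160:260,220:320,::-1],None,fx=6,fy=6,interpolation=cv2.INTER_CUBIC))
p,d,s=grab('top','t7'); cv2.imwrite('pics/t7c.png',cv2.resize(p[155:275,220:320,::-1],None,fx=5,fy=5,interpolation=cv2.INTER_CUBIC))
```

```text
[ 556.59723379 -164.56198628   49.91967776] [-0.02386073  0.0050289  -3.61502185]
```

View pics/s7c.png

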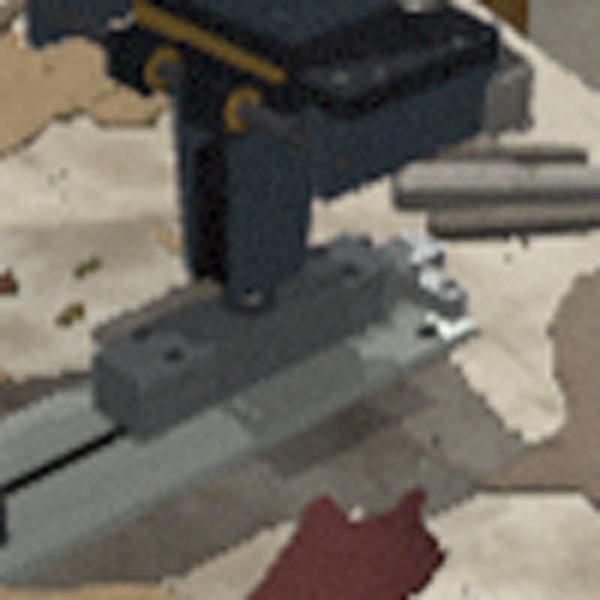

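View pics/t7c.png

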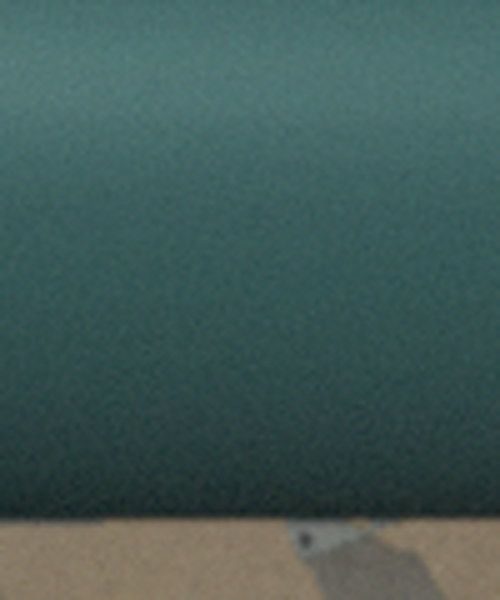

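Hook clears the bar (over it, no contact force). Lower gently to the plate.

{"name": "step_arm", "arguments": {
  "commands": [
    [0.0005,0,0,0],
    [0.001,0,0,0],
    [0.0015,0,0,0],
    [0.002,0,0,0],
    [0.0022,0,0,0],
    [0.0022,0,0,0]
  ]
}}

```text
time_s: 10.2
tcp_pos: [556.6, -164.6, 47.7]
tool_rot: [[-0.0, -0.039, 0.999], [-0.0, 0.999, 0.039], [-1.0, -0.0, -0.0]]
contact_force: [-0.2, 0.2, -4.4]
gripper_width: 0.155
```

{"name": "step_arm", "arguments": {
  "commands": [
    [0.0004,0,0,0],
    [0.0007,0,0,0],
    [0.0007,0,0,0],
    [0.0007,0,0,0]
  ]
}}

```text
time_s: 10.6
tcp_pos: [556.6, -164.6, 47.0]
tool_rot: [[0.0, -0.039, 0.999], [0.0, 0.999, 0.039], [-1.0, 0.0, 0.0]]
contact_force: [0.6, -0.4, -4.1]
gripper_width: 0.151
```

{"name": "step_arm", "arguments": {
  "commands": [
    [0.0003,0,0,0],
    [0.0005,0,0,0],
    [0.0005,0,0,0],
    [0.0005,0,0,0]
  ]
}}

```text
time_s: 11.0
tcp_pos: [556.7, -164.6, 46.9]
tool_rot: [[0.0, -0.039, 0.999], [-0.0, 0.999, 0.039], [-1.0, -0.0, 0.0]]
contact_force: [-3.0, 0.7, 4.7]
gripper_width: 0.157
```

{"name": "step_arm", "arguments": {
  "commands": [
    [-0.0002,0,0,0],
    [-0.0002,0,0,0],
    [-0.0002,0,0,0]
  ]
}}

```text
time_s: 11.3
tcp_pos: [556.6, -164.6, 46.9]
tool_rot: [[0.0, -0.039, 0.999], [-0.0, 0.999, 0.039], [-1.0, -0.0, 0.0]]
contact_force: [-2.5, -0.1, 4.7]
gripper_width: 0.154
```

{"name": "step_arm", "arguments": {
  "commands": [
    [-0.0002,0,0,0],
    [-0.0002,0,0,0],
    [-0.0002,0,0,0]
  ]
}}

```text
time_s: 11.6
tcp_pos: [556.6, -164.6, 46.9]
tool_rot: [[0.0, -0.039, 0.999], [-0.0, 0.999, 0.039], [-1.0, -0.0, 0.0]]
contact_force: [-0.8, -0.8, 1.3]
gripper_width: 0.153
```

{"name": "step_arm", "arguments": {
  "commands": [
    [0,0,-0.001,0],
    [0,0,-0.002,0],
    [0,0,-0.003,0],
    [0,0,-0.004,0],
    [0,0,-0.005,0],
    [0,0,-0.006,0],
    [0,0,-0.007,0],
    [0,0,-0.007,0]
  ]
}}

```text
time_s: 12.4
tcp_pos: [549.6, -164.9, 46.9]
tool_rot: [[0.0, -0.039, 0.999], [-0.0, 0.999, 0.039], [-1.0, -0.0, 0.0]]
contact_force: [2.1, -0.3, -4.3]
gripper_width: 0.15
```

Run:
```python
from h import *
s=robot.sense(); print(s['tcp_pos'],s['contact_force'],s['wrist_torque'])
```

```text
[ 549.64212456 -164.86110092   46.93176976] [ 2.1100085  -0.29481786 -4.2894194 ] [ 0.07881548 -0.61050333 -0.02029059]
```

{"name": "step_arm", "arguments": {
  "commands": [
    [0,0,-0.001,0],
    [0,0,-0.002,0],
    [0,0,-0.003,0],
    [0,0,-0.004,0],
    [0,0,-0.005,0],
    [0,0,-0.005,0]
  ]
}}

```text
time_s: 13.0
tcp_pos: [544.5, -165.1, 47.0]
tool_rot: [[0.0, -0.039, 0.999], [-0.0, 0.999, 0.039], [-1.0, -0.0, 0.0]]
contact_force: [2.7, 0.0, -3.7]
gripper_width: 0.152
```

Run:
```python
from h import *
p,d,s=grab('wrist','w8'); print(s['tcp_pos'],s['contact_force'],s['wrist_torque'])
p,d,s=grab('scene','s8'); cv2.imwrite('pics/s8c.png',cv2.resize(p[160:260,220:320,::-1],None,fx=6,fy=6,interpolation=cv2.INTER_CUBIC))
```

```text
[ 544.50605198 -165.05578392   46.96513558] [ 2.74696573  0.01228649 -3.6533328 ] [ 0.06464579 -0.60826562  0.05096597]
```

View pics/s8c.png

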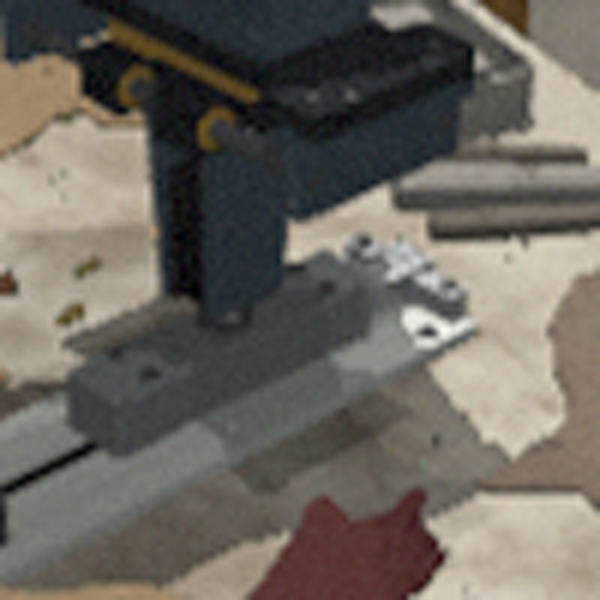

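View pics/w8.png

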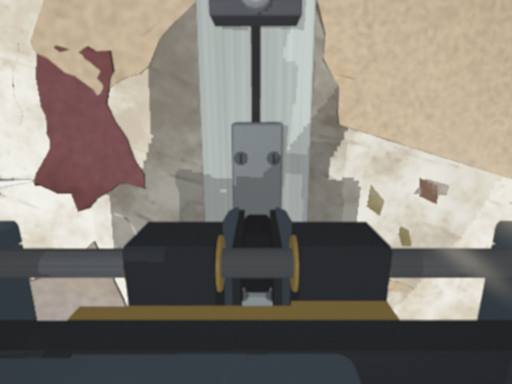

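{"name": "step_arm", "arguments": {
  "commands": [
    [0,0,-0.004,0],
    [0,0,-0.009,0],
    [0,0,-0.014,0],
    [0,0,-0.019,0],
    [0,0,-0.024,0],
    [0,0,-0.029,0],
    [0,0,-0.034,0],
    [0,0,-0.039,0],
    [0,0,-0.043,0],
    [0,0,-0.045,0]
  ]
}}

```text
time_s: 14.1
tcp_pos: [499.3, -166.9, 47.0]
tool_rot: [[0.0, -0.039, 0.999], [-0.0, 0.999, 0.039], [-1.0, -0.0, 0.0]]
contact_force: [5.5, 0.5, -4.4]
gripper_width: 0.153
```

Run:
```python
from h import *
p,d,s=grab('wrist','w9'); print(s['tcp_pos'],s['tool_rot'].round(4),s['contact_force'],s['wrist_torque'])
p,d,s=grab('scene','s9'); cv2.imwrite('pics/s9c.png',cv2.resize(p[160:270,170:320,::-1],None,fx=5,fy=5,interpolation=cv2.INTER_CUBIC))
```

```text
[ 499.30953464 -166.85711529   47.01045949] [[ 3.000e-04 -3.870e-02  9.993e-01]
 [-1.000e-04  9.993e-01  3.870e-02]
 [-1.000e+00 -1.000e-04  3.000e-04]] [ 5.52602353  0.49048247 -4.38247743] [ 0.07285149 -1.03332669  0.04528988]
```

View pics/s9c.png

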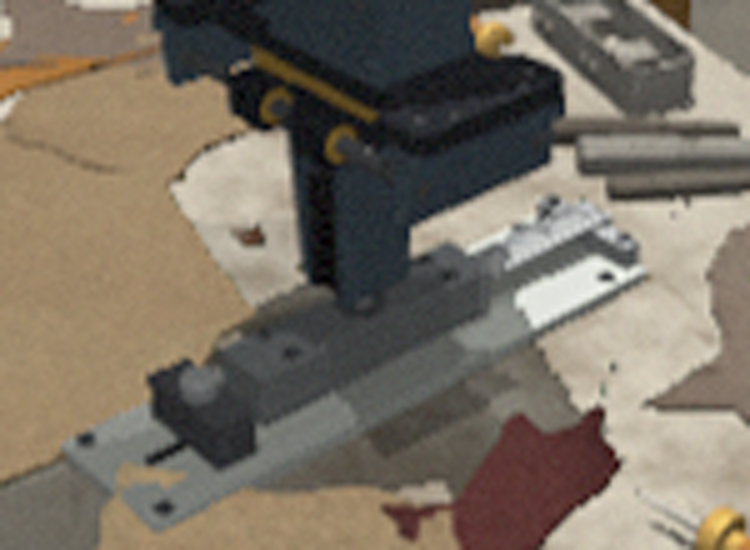

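View pics/w9.png

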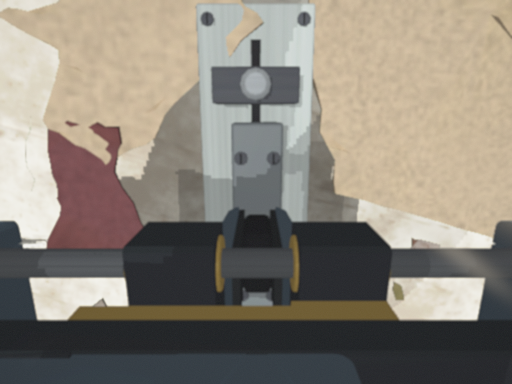

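{"name": "step_arm", "arguments": {
  "commands": [
    [0,0,-0.002,0],
    [0,0,-0.004,0],
    [0,0,-0.006,0],
    [0,0,-0.007,0],
    [0,0,-0.008,0],
    [0,0,-0.008,0],
    [0,0,-0.008,0]
  ]
}}

```text
time_s: 14.9
tcp_pos: [491.8, -167.2, 47.0]
tool_rot: [[0.0, -0.039, 0.999], [-0.0, 0.999, 0.039], [-1.0, -0.0, 0.0]]
contact_force: [5.6, 0.6, -4.4]
gripper_width: 0.154
```

Run:
```python
from h import *
p,d,s=grab('wrist','w10'); print(s['tcp_pos'],s['contact_force'],s['wrist_torque'])
cv2.imwrite('pics/w10c.png',cv2.resize(p[70:170,190:320,::-1],None,fx=6,fy=6,interpolation=cv2.INTER_CUBIC))
P=cloud('wrist',d,s)
for r in range(96,132,2): print(r,P[r,245].round(1),P[r,270].round(1))
```

```text
[ 491.81946689 -167.15469715   47.00598667] [ 5.58422099  0.61310966 -4.3675354 ] [ 0.07591807 -0.9489935   0.03821446]
96 [ 413.8 -176.    37.9] [ 412.8 -162.1   28.6]
98 [ 414.9 -175.9   38. ] [ 414.2 -162.3   35.6]
100 [ 415.9 -175.9   37.9] [ 415.  -162.    28.7]
102 [ 417.  -175.9   38.3] [ 416.1 -161.9   29.4]
104 [ 418.  -175.9   36.6] [ 417.2 -161.8   27.7]
106 [ 419.1 -175.8   38.2] [ 418.3 -161.8   28.9]
108 [ 420.1 -175.9   35.7] [ 419.4 -161.8   28.8]
110 [ 421.1 -176.1   28.9] [ 420.5 -161.7   28.4]
112 [ 422.2 -176.    29.3] [ 421.7 -161.6   28.4]
114 [ 423.3 -176.    28.3] [ 422.8 -161.6   28.9]
116 [ 424.5 -176.    28.3] [ 423.9 -161.5   27.7]
118 [ 425.9 -176.7    6.9] [ 425.3 -160.6    7.4]
120 [ 427.2 -176.7    6.8] [ 426.6 -160.5    7. ]
122 [ 428.  -176.1   22.5] [ 427.4 -161.1   22.3]
124 [ 428.8 -175.7   33.3] [ 428.3 -161.4   31.4]
126 [ 429.9 -175.7   33.4] [ 429.4 -161.4   32.8]
128 [ 431.1 -175.6   32.7] [ 430.5 -161.4   32.9]
130 [ 432.2 -175.6   32.9] [ 431.6 -161.3   33.3]
```

View pics/w10c.png

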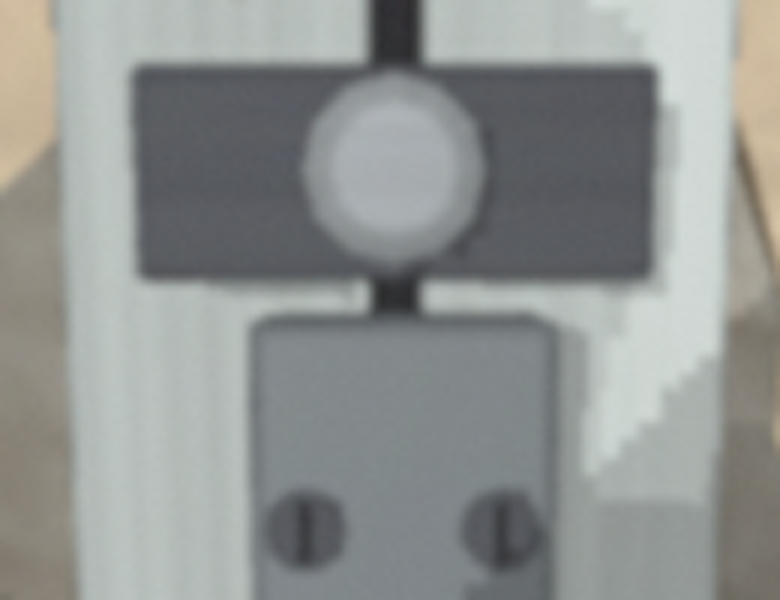

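{"name": "step_arm", "arguments": {
  "commands": [
    [0,0,-0.001,0],
    [0,0,-0.0018,0],
    [0,0,-0.0024,0],
    [0,0,-0.0024,0]
  ]
}}

```text
time_s: 15.35
tcp_pos: [489.4, -167.2, 47.0]
tool_rot: [[0.0, -0.039, 0.999], [-0.0, 0.999, 0.039], [-1.0, -0.0, 0.0]]
contact_force: [6.1, -0.2, -4.6]
gripper_width: 0.152
```

{"name": "step_arm", "arguments": {
  "commands": [
    [0,0,-0.0003,0],
    [0,0,-0.0006,0],
    [0,0,-0.0006,0]
  ]
}}

```text
time_s: 15.65
tcp_pos: [488.9, -167.3, 47.0]
tool_rot: [[0.0, -0.039, 0.999], [-0.0, 0.999, 0.039], [-1.0, -0.0, 0.0]]
contact_force: [5.6, -0.1, -4.2]
gripper_width: 0.153
```

{"name": "step_arm", "arguments": {
  "commands": [
    [0,0,-0.0003,0],
    [0,0,-0.0003,0],
    [0,0,-0.0003,0]
  ]
}}

```text
time_s: 15.95
tcp_pos: [488.6, -167.3, 47.0]
tool_rot: [[0.0, -0.039, 0.999], [-0.0, 0.999, 0.039], [-1.0, -0.0, 0.0]]
contact_force: [5.9, -0.0, -5.4]
gripper_width: 0.152
```

{"name": "step_arm", "arguments": {
  "commands": [
    [0,0,-0.0003,0],
    [0,0,-0.0003,0],
    [0,0,-0.0003,0]
  ]
}}

```text
time_s: 16.25
tcp_pos: [488.3, -167.3, 47.0]
tool_rot: [[0.0, -0.039, 0.999], [-0.0, 0.999, 0.039], [-1.0, -0.0, 0.0]]
contact_force: [5.4, 0.9, -4.6]
gripper_width: 0.15
```

{"name": "step_arm", "arguments": {
  "commands": [
    [0,0,-0.0003,0],
    [0,0,-0.0003,0],
    [0,0,-0.0003,0]
  ]
}}

```text
time_s: 16.55
tcp_pos: [488.3, -167.3, 47.1]
tool_rot: [[0.001, -0.039, 0.999], [-0.0, 0.999, 0.039], [-1.0, -0.0, 0.001]]
contact_force: [7.4, 0.6, -6.4]
gripper_width: 0.152
```

{"name": "step_arm", "arguments": {
  "commands": [
    [0.0001,0,-0.0002,0],
    [0.0003,0,-0.0002,0],
    [0.0003,0,-0.0002,0],
    [0.0003,0,-0.0002,0]
  ]
}}

```text
time_s: 16.95
tcp_pos: [488.3, -167.4, 46.9]
tool_rot: [[0.001, -0.039, 0.999], [-0.0, 0.999, 0.039], [-1.0, -0.0, 0.001]]
contact_force: [7.3, 1.6, -3.9]
gripper_width: 0.153
```

Run:
```python
from h import *
p,d,s=grab('wrist','w11'); print(s['tcp_pos'],s['contact_force'],s['wrist_torque'])
cv2.imwrite('pics/w11c.png',cv2.resize(p[70:170,190:320,::-1],None,fx=6,fy=6,interpolation=cv2.INTER_CUBIC))
p,d,s=grab('scene','s11'); cv2.imwrite('pics/s11c.png',cv2.resize(p[160:270,170:320,::-1],None,fx=5,fy=5,interpolation=cv2.INTER_CUBIC))
```

```text
[ 488.28476729 -167.41607761   46.91988805] [ 7.33808566  1.63370823 -3.89858269] [ 0.36058302 -1.32642567  0.06252452]
```

View pics/w11c.png

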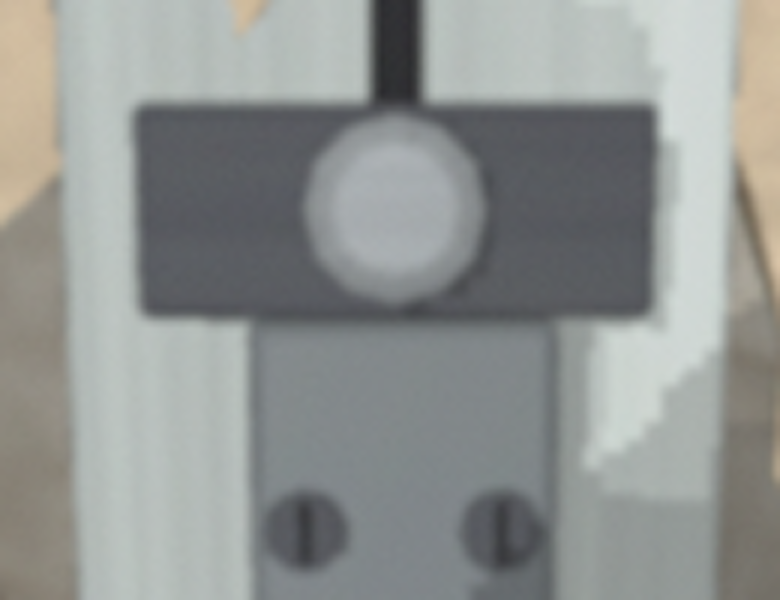

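View pics/s11c.png

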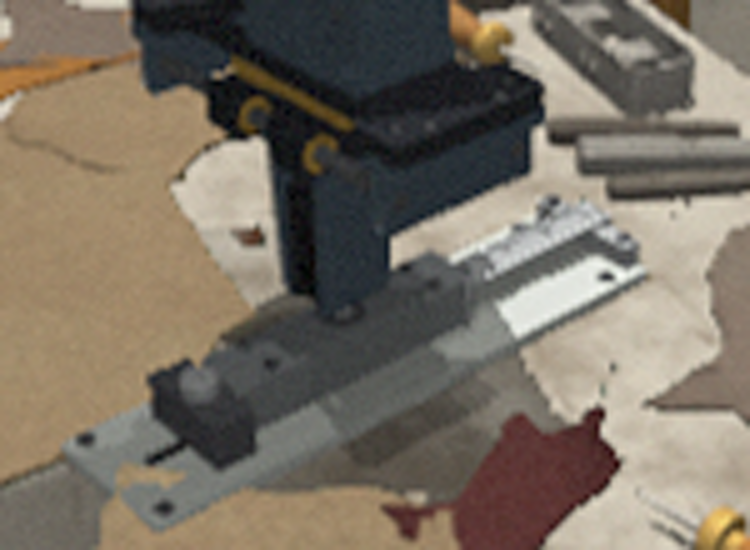

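{"name": "step_arm", "arguments": {
  "commands": [
    [0.0003,0,0,0],
    [0.0006,0,0,0],
    [0.0009,0,0,0],
    [0.001,0,0,0],
    [0.001,0,0,0]
  ]
}}

```text
time_s: 17.55
tcp_pos: [488.4, -167.4, 46.4]
tool_rot: [[0.001, -0.039, 0.999], [-0.0, 0.999, 0.039], [-1.0, -0.0, 0.001]]
contact_force: [3.9, 2.5, 8.5]
gripper_width: 0.151
```

{"name": "step_arm", "arguments": {
  "commands": [
    [0.0005,0,-0.0001,0],
    [0.001,0,-0.0002,0],
    [0.0015,0,-0.0002,0],
    [0.002,0,-0.0002,0],
    [0.0025,0,-0.0002,0],
    [0.003,0,-0.0002,0],
    [0.003,0,-0.0002,0]
  ]
}}

```text
time_s: 18.25
tcp_pos: [488.3, -167.4, 43.5]
tool_rot: [[0.002, -0.039, 0.999], [-0.0, 0.999, 0.039], [-1.0, -0.0, 0.002]]
contact_force: [4.9, 3.4, 8.3]
gripper_width: 0.151
```

{"name": "step_arm", "arguments": {
  "commands": [
    [0.0004,0,0,0],
    [0.0008,0,0,0],
    [0.0012,0,0,0],
    [0.0015,0,0,0],
    [0.0015,0,0,0]
  ]
}}

```text
time_s: 18.75
tcp_pos: [488.4, -167.4, 42.2]
tool_rot: [[0.002, -0.039, 0.999], [-0.0, 0.999, 0.039], [-1.0, -0.0, 0.002]]
contact_force: [3.5, 3.7, 13.0]
gripper_width: 0.152
```

{"name": "step_arm", "arguments": {
  "commands": [
    [0.0004,0,0,0],
    [0.0008,0,0,0],
    [0.0012,0,0,0],
    [0.0015,0,0,0],
    [0.0015,0,0,0]
  ]
}}

```text
time_s: 19.25
tcp_pos: [488.4, -167.4, 40.8]
tool_rot: [[0.001, -0.039, 0.999], [-0.0, 0.999, 0.039], [-1.0, -0.0, 0.001]]
contact_force: [1.8, 3.9, 16.3]
gripper_width: 0.152
```

{"name": "step_arm", "arguments": {
  "commands": [
    [0.0003,0,0,0],
    [0.0005,0,0,0],
    [0.0005,0,0,0],
    [0.0005,0,0,0]
  ]
}}

```text
time_s: 19.65
tcp_pos: [488.4, -167.4, 40.3]
tool_rot: [[0.001, -0.039, 0.999], [-0.0, 0.999, 0.039], [-1.0, -0.0, 0.001]]
contact_force: [1.4, 4.7, 18.1]
gripper_width: 0.149
```

Run:
```python
from h import *
p,d,s=grab('wrist','w12'); print(s['tcp_pos'],s['contact_force'],s['wrist_torque'])
cv2.imwrite('pics/w12c.png',cv2.resize(p[70:170,190:320,::-1],None,fx=6,fy=6,interpolation=cv2.INTER_CUBIC))
```

```text
[ 488.37633362 -167.43764191   40.34413404] [ 1.37921021  4.73956249 18.10901607] [ 1.05853994 -0.32508465  0.09905631]
```

View pics/w12c.png

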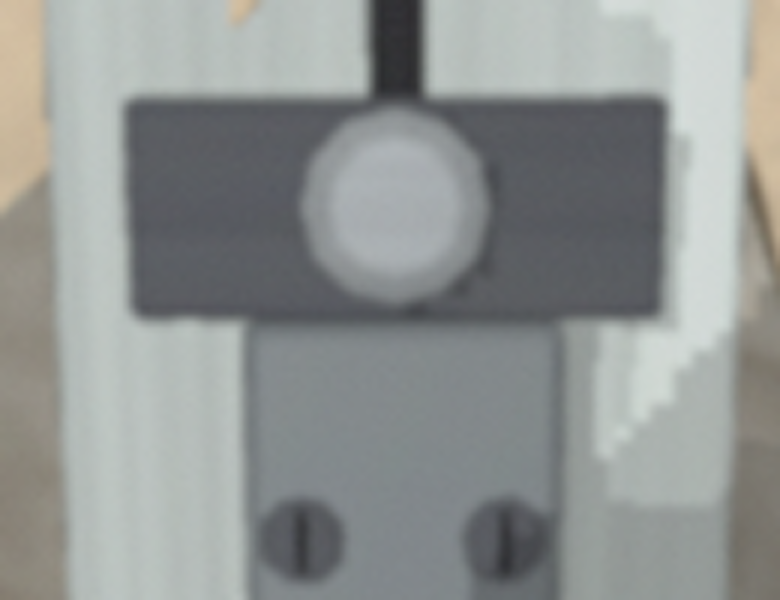

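{"name": "step_arm", "arguments": {
  "commands": [
    [-0.0003,0,0,0],
    [-0.0006,0,0,0],
    [-0.0008,0,0,0],
    [-0.0008,0,0,0]
  ]
}}

```text
time_s: 20.1
tcp_pos: [488.4, -167.5, 40.4]
tool_rot: [[0.002, -0.039, 0.999], [-0.001, 0.999, 0.039], [-1.0, -0.001, 0.002]]
contact_force: [7.8, 0.3, -1.8]
gripper_width: 0.152
```

{"name": "step_arm", "arguments": {
  "commands": [
    [0,0,0.0001,0],
    [0,0,0.0001,0],
    [0,0,0.0001,0],
    [0,0,0.0001,0],
    [0,0,0.0001,0],
    [0,0,0.0001,0]
  ],
  "fingers": 1
}}

```text
time_s: 20.7
tcp_pos: [487.3, -167.2, 39.9]
tool_rot: [[-0.0, -0.039, 0.999], [0.0, 0.999, 0.039], [-1.0, 0.0, -0.0]]
contact_force: [0.4, -0.5, 0.1]
gripper_width: 0.649
```

{"name": "step_arm", "arguments": {
  "commands": [
    [0,0,0,0],
    [0,0,0,0],
    [0,0,0,0],
    [0,0,0,0],
    [0,0,0,0],
    [0,0,0,0]
  ]
}}

```text
time_s: 21.3
tcp_pos: [487.5, -167.2, 39.9]
tool_rot: [[0.0, -0.039, 0.999], [-0.0, 0.999, 0.039], [-1.0, -0.0, 0.0]]
contact_force: [-0.5, -0.9, -0.5]
gripper_width: 1.001
```

{"name": "step_arm", "arguments": {
  "commands": [
    [-0.01,0,0,0],
    [-0.04,0,0,0],
    [-0.08,0,0,0],
    [-0.12,0,0,0],
    [-0.16,0,0.02,0],
    [-0.2,0,0.05,0],
    [-0.24,0,0.09,0],
    [-0.24,0,0.13,0],
    [-0.24,0,0.13,0],
    [-0.24,0,0.13,0]
  ]
}}

```text
time_s: 22.3
tcp_pos: [617.3, -161.9, 280.1]
tool_rot: [[-0.0, -0.039, 0.999], [0.0, 0.999, 0.039], [-1.0, 0.0, -0.0]]
contact_force: [-0.2, 0.4, -0.4]
gripper_width: 0.998
```

Run:
```python
from h import *
p,d,s=grab('wrist','w13'); print(s['tcp_pos'],s['contact_force'],s['gripper_width'],s['time_s'])
P=cloud('wrist',d,s); np.save('pics/P13.npy',P)
p,d,_=grab('scene','s13'); cv2.imwrite('pics/s13c.png',cv2.resize(p[160:270,170:320,::-1],None,fx=5,fy=5,interpolation=cv2.INTER_CUBIC))
```

```text
[ 617.3002195  -161.93501435  280.06531493] [-0.18362972  0.38066264 -0.42531928] 0.9982485402500648 22.3
```

View pics/w13.png

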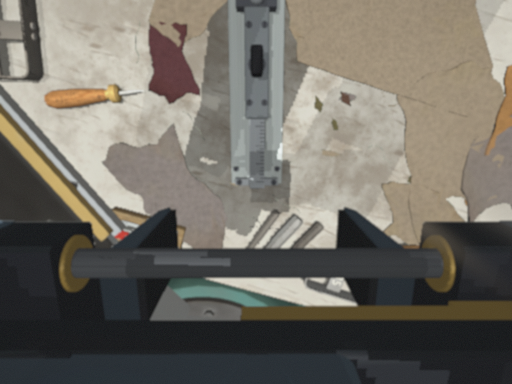

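View pics/s13c.png

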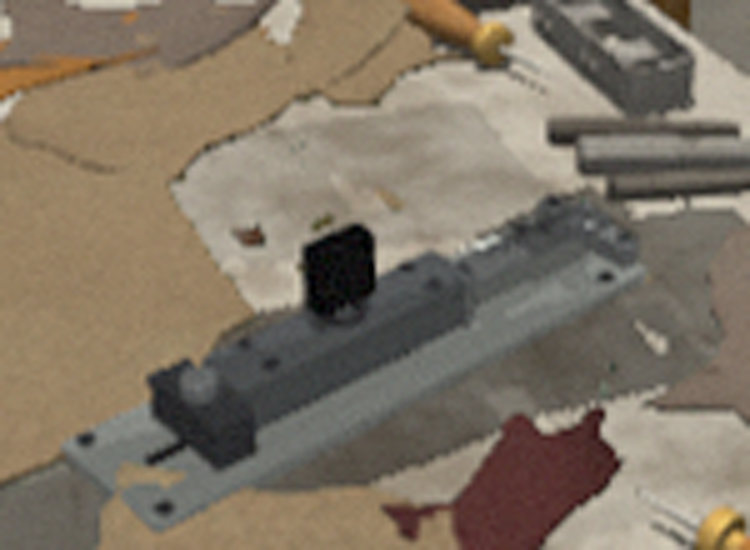

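Run:
```python
from h import *
P=np.load('pics/P13.npy'); p=np.load('pics/w13.npz')['p']
m=(abs(P[...,0]-490)<40)&(abs(P[...,1]+166)<12)&(P[...,2]>60); print('knob',P[m].mean(0),np.percentile(P[m][:,2],[10,50,90]),m.sum())
m=(abs(P[...,0]-490)<63)&(abs(P[...,1]+166)<16)&(P[...,2]>28)&(P[...,2]<40); print('case',np.median(P[m],0),cv2.minAreaRect(P[m][:,:2].astype(np.float32)))
for r in list(range(6,18)): print(r,P[r,250].round(1),p[r,250],P[r,264].round(1))
for r in range(176,192): print(r,P[r,257].round(1),p[r,257],P[r,240].round(1))
cv2.imwrite('pics/w13c.png',cv2.resize(p[165:195,225:290,::-1],None,fx=12,fy=12,interpolation=cv2.INTER_CUBIC))
```

```text
knob [ 489.92147242 -167.15077471   71.59506946] [69.9451016  71.89350676 73.17531481] 394
case [ 490.90916445 -166.38584986   32.94037396] ((489.8432922363281, -166.3704833984375), (126.12886047363281, 29.064741134643555), 1.7562912702560425)
6 [ 425.  -176.9   31.8] [80 83 85] [ 424.7 -160.3   32.9]
7 [ 426.8 -176.8   34.1] [93 97 99] [ 425.9 -160.2   33.5]
8 [ 427.3 -176.8   32.4] [ 99 105 107] [ 427.3 -160.2   34.5]
9 [ 428.6 -176.7   33.2] [102 107 109] [ 428.1 -160.1   33.7]
10 [ 430.  -176.7   34.2] [102 106 109] [ 428.8 -160.1   32.5]
11 [ 430.9 -176.6   33.6] [102 106 108] [ 430.3 -160.    33.8]
12 [ 432.  -176.6   33.7] [102 107 110] [ 431.2 -160.    33.2]
13 [ 432.9 -176.6   33.3] [101 105 109] [ 432.3 -159.9   33.3]
14 [ 433.9 -176.6   33. ] [101 106 109] [ 433.3 -159.9   33.1]
15 [ 435.1 -176.5   33.4] [100 105 108] [ 434.  -159.8   31.9]
16 [ 435.8 -176.5   32. ] [102 107 110] [ 435.4 -159.8   33. ]
17 [ 437.5 -176.4   34.3] [101 106 109] [ 436.4 -159.7   32.7]
176 [ 631.7 -160.4   23.3] [115 119 119] [ 635.9 -184.5    6.7]
177 [ 633.4 -160.3   22.2] [113 117 118] [ 636
[... 261 characters left out ...]
83.7   20.3]
182 [ 640.4 -160.    22.4] [103 107 107] [ 641.8 -183.7   20.2]
183 [ 641.9 -160.    22. ] [111 115 116] [ 643.  -183.6   21.1]
184 [ 642.8 -160.    24.1] [115 119 120] [ 644.3 -183.5   21.4]
185 [ 644.2 -159.9   24.3] [116 120 122] [ 650.8 -184.5   -0.7]
186 [ 646.1 -159.8   22.2] [115 119 121] [ 652.5 -184.5   -1.3]
187 [ 647.1 -159.8   24. ] [109 112 113] [ 654.3 -184.5   -2.8]
188 [ 6.542e+02 -1.595e+02 -2.000e-01] [ 99 100  98] [ 655.3 -184.4   -0.7]
189 [ 655.8 -159.4   -0.7] [100  98  93] [ 6.568e+02 -1.843e+02 -4.000e-01]
190 [ 6.573e+02 -1.594e+02 -5.000e-01] [104 102  94] [ 658.5 -184.3   -1.5]
191 [ 659.  -159.3   -1.4] [105 101  95] [ 6.598e+02 -1.842e+02 -4.000e-01]
```

View pics/w13c.png

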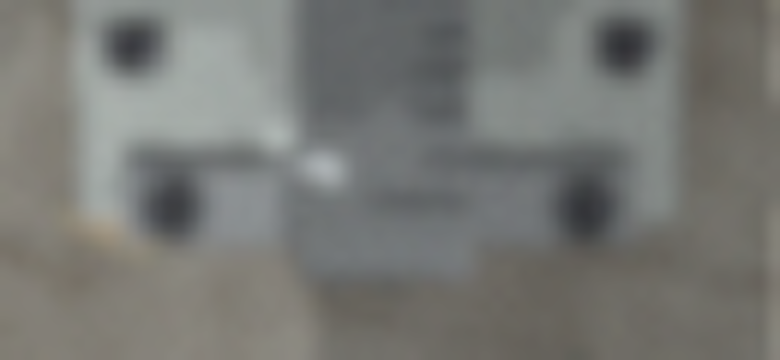

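```bash
python3 -c "
from bench import robot
print(robot.hand_in()); print(robot.sense()['time_s'])"
```

```text
the job is handed in; nothing more can be done
None
the job is handed in; nothing more can be done
```

The rule is on the gauge, hooked at the bar, touching the stop and locked. I handed the job in at about 22 s; no verdict is reported.

**What I did**
- I gripped the rule by its knob, lifted it and laid it along the plate with the lip about 7 mm past the bar.
- I set it down lightly and drew it back about 61 mm on the spring, with the pull rising from 2.7 N to about 6 N.
- It met the stop with about 2 N on top of the spring pull. I pressed the knob to 18 N, about 6.5 mm of travel.
- I then eased off, opened the fingers and withdrew.

**What the last checks showed**
- **Lip:** its outer face is about 3 mm beyond the bar's outer face. That equals the lip's thickness, so the lip lies against the bar.
- **Heel:** the case's rear is at x of about 425 mm and the stop face measured 424 to 424.5 mm, so it is at the stop within camera accuracy.
- **Knob:** its top is about 39 mm above the case top, against 46 mm when up, so it is about 7 mm down.
- **Case:** it lies flat, about 1.8° in yaw against the gauge's 2.25°.
- **Forces:** the gripper was clear with no contact force.

**Disagreements**
- Depth heights read 1 to 1.5 mm low throughout, which fits the calibration tolerance.
- The stop was met 0.5 mm earlier than predicted.
- I did not re-measure the positions of the awl, beveler and blanks. The arm's path kept clear of them and no unexpected contact force showed.

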